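# Featured gift-wrap sample on the shop counter

## Task

On the card shop's counter stands a square dark-wood sample tray with three gift-wrap tiles and one empty brass-coloured corner, the featured place. Slide the red tile fully into that empty corner, then slide the blue tile into the place the red one has left. Keep the tiles flat in the tray, sliding them one at a time by their knobs without lifting them out, leave the green tile in its place, and let go at the end.

Things in the scene. Friction and masses are not known exactly. Their poses are not given: they have to be found in the camera images.
- tray: Square dark-wood tray, fixed at any yaw: outside 174 mm, inside 156 mm, 18 mm high, floor 6 mm thick, no dividers. Origin: centre of underside; x, y along its sides, z up. Four places centred at x, y = +/-39 mm. (+39, +39) is empty at first, with a brass-coloured floor; blue starts diagonally across at (-39, -39), red and green at (+39, -39) and (-39, +39), either way round.
- red_tile: Red square tile with a white ribbon cross, 72 x 72 mm, 14 mm thick, about 0.13 kg, flat on the tray floor, with an upright light-wood cylinder knob in the middle of its top, 24 mm diameter, 32 mm tall. Origin: centre of the underside, under the knob; z up. In the tray its top is 20 mm, its knob's top 52 mm above the counter. Tiles have about 6 mm play and slide with light friction (1 to 2 N).
- blue_tile: Blue square tile with white dots, same shape as the red: 72 x 72 mm, 14 mm thick, about 0.13 kg, flat on the tray floor, with an upright light-wood cylinder knob in the middle of its top, 24 mm diameter, 32 mm tall. Origin: centre of the underside, under the knob; z up.
- green_tile: Green square tile with white stripes, same shape as the red; it stays where it is: 72 x 72 mm, 14 mm thick, about 0.13 kg, flat on the tray floor, with an upright light-wood cylinder knob in the middle of its top, 24 mm diameter, 32 mm tall. Origin: centre of the underside, under the knob; z up.
Not all that is in view belongs to the job. Of the things like the red_tile, leave any that is pink; of the rest the larger one is meant.

How it is judged:
By the outcome, as a careful person would: the job done as asked, in the order asked, and still so for the second after the job is handed in, with the robot touching nothing.
It also fails if it takes over 42 s, if anything falls off the work surface, if the arm or the gripper's body presses on something with over 40 N, if the wrist force passes 120 N, or if a joint passes its speed limit or range.

## Robot

A 7-joint arm with a two-finger parallel gripper is mounted at the origin on the work surface. World frame = base frame: x ahead of the robot, y to its left, z up, the work surface at z = 0. Lengths are in m, angles in degrees, forces in N, time in s.
With the tool pointing down it reaches from about 0.425 to 0.875 m from the base axis. Payload 4.7 kg.
Tool frame: the origin (TCP) lies between the finger pads; the fingertips stand 8 mm ahead of it and the grasp point (between the pads) lies 11 mm behind it (env.tip_extent is the distance from the TCP to the fingertips, in m); z points along the fingers, y is the line along which they close (so a half turn about z gives the same grasp; the last joint's range is limited). The gripper opens to 87 mm and grips with 3 to 60 N. Pads are 19 mm wide; open, the fingers measure 117 mm over their backs; the gripper's body (75 mm by 190 mm) begins 51 mm behind the grasp point.
Start: joints at [-72.244, 18.392, -4.016, 83.108, 1.295, 78.541, -3.26], TCP at [0.19, 0.622, 0.231] pointing down, gripper open.
Joint ranges: [-163.93, 163.93], [-17.29, 119.83], [-79.2, 71.16], [3.27, 140.29], [-89.18, 269.18], [5.43, 117.66], [-154.24, 154.24]. Speed limits (degrees/s): [147.25, 147.25, 180, 180, 180, 180, 180].

## Interface

Orientations are given as [roll, pitch, yaw] about the fixed x, y, z axes, in that order (R = Rz(yaw) Ry(pitch) Rx(roll)).
In Python, from cell import sensors, vision, workorder, env gives the robot as it stands.
- The arm moves only by the tool drive_tool, never from a script. Its argument "moves" is a list of rows, each an object of numbers: "x", "y", "z": the shift along the tool's x, y, z in mm; "rx", "ry", "rz": the turn, a rotation vector about the tool's x, y, z in rad; "fingers": the closure, from -1 (fully open) to 1 (shut). In form: [{"x": .., "y": .., "z": .., "rx": .., "ry": .., "rz": .., "fingers": ..}, ...]. A call has 1 to 20 rows; each row is the pose to reach, as a shift and turn from the pose commanded when the call began, along the tool's axes at that moment; what a row does not reach only later rows make up. A row lasts 1/8 s, in which the tool goes at most 62.5 mm and 10.7 degrees, less where a joint would pass 70% of its speed; a pose out of reach is approached as far as the arm can. A call with a gripper value outside its range is refused whole. The fingers move at their own pace and stop on an object; "force" is the grip in N (left out, the last holds). Time passes only in rows, so rows that repeat a pose let the fingers close. It gives the time, the measured TCP pose, the force, the opening and the grip force at its end, in the units of the state.
- sensors.get_obs(): the state, without advancing time (a new reading comes with each control period).
- vision.read_camera(name): name is "scene" or "side" or "wrist"; returns a dict with "image" (420x560x3 uint8, red, green, blue), "fx", "fy", "cx", "cy" (pixels), "R" (3x3) and "t" (3): a world point X has camera coordinates R X + t. Camera axes: x right, y down, z forward; pixel columns grow to the right and rows downward; lengths in m; the calibration is good to about 2 mm. A picture is of the moment at which its call begins. There is no depth.
- workorder.sign_off(): hands the job in; it is judged then, once.
The state is a dict: "time_s": time; "qpos": joint angles; "joint_velocities": joint speeds; "effort": joint torques, N m; "tool_pos": TCP position; "tool_rot": TCP orientation; "force": force on the tool from outside, world axes, zero at the start; "wrist_torque": the same for the moment, N m; "grip_width": finger opening in m; "grasp_force": force on a finger pad.
Only numpy, scipy, OpenCV 4.12 (cv2) and the standard library are available. Lean on these libraries where they do the work, as an engineer would, in place of code of your own. Each camera call takes 0.05 s, during which the arm holds its last target. There are 200 camera calls.

## Working session

There is one attempt and no reset: what is moved stays moved. The work goes in short steps, Python scripts to look and compute and a tool call to move; the robot and the scene stay as the last step left them, time stands still between calls to the robot, and variables do not carry over. Pictures are saved under pics/ and viewed, at most 10 in all, crops included, and the job is handed in when it is done.

Besides the shell and the picture viewer there is one more tool, called after "Request:" as name([rows], argument=value, ...), one row to a line, values as JSON. drive_tool: Moves the arm, as the interface text tells. Its arguments: {"type":"object","properties":{"moves":{"type":"array"},"force":{"type":"number"}},"required":["moves"]}

```bash
mkdir -p pics; python3 - <<'E'
from cell import sensors, vision
import cv2, numpy as np
ims=[]
for n in ("scene","side"):
    c=vision.read_camera(n); cv2.imwrite(f"pics/{n}0.png",c["image"][:,:,::-1]); np.savez(f"pics/{n}0.npz",**c)
    print(n,c["fx"],c["cx"],(-c["R"].T@c["t"]).round(3))
o=sensors.get_obs(); print(o["tool_pos"],o["tool_rot"],o["time_s"],o["grip_width"])
E
```

```text
scene 459.2954254007127 290.88634375381525 [0.851 0.47  0.559]
side 407.37476221964874 290.96222398644596 [0.357 0.425 0.425]
[0.18941681 0.62129831 0.22957995] [-1.79902929e+02  4.89269013e-03  1.63050252e+02] 0.1 0.08695629650617073
```

View pics/scene0.png

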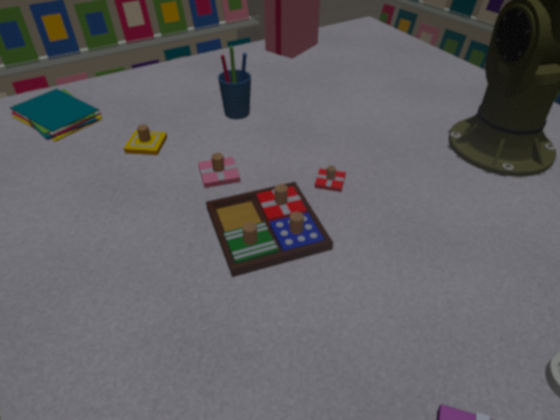

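View pics/side0.png

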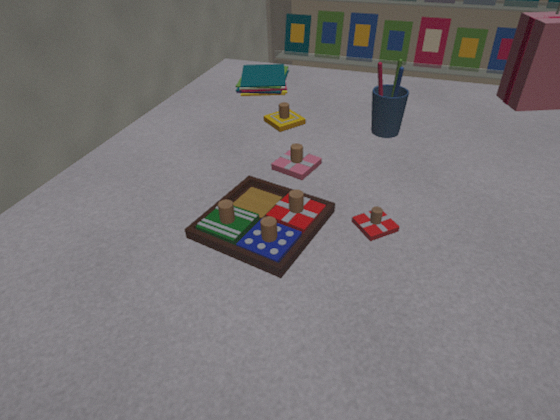

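The candidates like the red tile are pink at scene (219,171), a small red one on the counter at (331,179), and a red one in the tray at (281,203). The tray one is meant: it isn't pink and is larger than the counter one. I'll confirm that in a crop.

```bash
cat > h.py <<'E'
import cv2, numpy as np
def rays(c,px,z):
    px=np.asarray(px,float).reshape(-1,2)
    d=np.c_[(px[:,0]-c["cx"])/c["fx"],(px[:,1]-c["cy"])/c["fy"],np.ones(len(px))]@c["R"]
    o=-c["R"].T@c["t"]; return (o+d*((z-o[2])/d[:,2])[:,None])[:,:2]
def big(m):
    cs,_=cv2.findContours(m.astype(np.uint8),cv2.RETR_EXTERNAL,cv2.CHAIN_APPROX_NONE); return max(cs,key=cv2.contourArea)
def masks(im):
    h,s,v=[a.astype(int) for a in cv2.split(cv2.cvtColor(np.ascontiguousarray(im),cv2.COLOR_RGB2HSV))]
    return dict(red=((h<5)|(h>174))&(s>200)&(v>90),green=(h>50)&(h<75)&(s>150)&(v>50),blue=(h>112)&(h<128)&(s>150)&(v>60),brass=(h>12)&(h<22)&(s>150)&(v>90))
def measure(c,roi=None):
    out={}
    for k,m in masks(c["image"]).items():
        if roi is not None:
            q=np.zeros_like(m);x0,y0,x1,y1=roi;q[y0:y1,x0:x1]=1;m=m&(q>0)
        n,l,st,_=cv2.connectedComponentsWithStats(m.astype(np.uint8))
        keep=np.isin(l,[i for i in range(1,n) if st[i,4]>8])
        p=np.argwhere(keep)[:,::-1]
        if len(p)<20: continue
        w=rays(c,p,0.006 if k=="brass" else 0.020).astype(np.float32)
        (x,y),(a,b),t=cv2.minAreaRect(w*1000)
        out[k]=(round(x,1),round(y,1),round(a,1),round(b,1),round(t%90,1))
    return out
E
python3 - <<'E'
from h import *
for n,roi in (("scene",(205,180,333,272)),("side",(186,176,337,268))):
    c=np.load(f"pics/{n}0.npz"); print(n)
    for k,v in measure(c,roi).items(): print(k,v)
    im=c["image"]; x0,y0,x1,y1=roi
    d=np.zeros(im.shape[:2],bool); d[y0:y1,x0:x1]=(im[y0:y1,x0:x1].max(2)<75)
    hull=cv2.convexHull(big(d)); ap=cv2.approxPolyDP(hull,5,True); print(ap.reshape(-1,2).tolist(), rays(c,ap,0.018).round(4).tolist())
a=cv2.resize(cv2.imread("pics/scene0.png")[140:280,170:370],None,fx=4,fy=4,interpolation=2)
cv2.imwrite("pics/crop1.png",a)
E
```

```text
scene
red (494.0, -65.0, 70.9, 128.8, 78.4)
green (618.6, -0.9, 48.9, 68.4, 79.9)
blue (538.7, 6.3, 71.0, 71.6, 78.4)
brass (598.0, -92.7, 57.9, 64.7, 79.1)
[[294, 182], [331, 249], [230, 271], [206, 203]] [[0.4684, -0.1089], [0.5122, 0.0712], [0.6729, 0.0275], [0.6372, -0.1395]]
side
red (535.7, -51.5, 26.9, 52.7, 70.3)
green (618.4, -2.4, 49.0, 69.5, 79.9)
blue (538.5, 7.3, 70.8, 72.6, 78.8)
[[334, 204], [288, 267], [257, 267], [186, 235], [217, 202], [305, 194]] [[0.467, -0.1068], [0.4925, 0.0531], [0.5333, 0.0664], [0.6617, 0.0375], [0.6551, -0.0525], [0.5211, -0.1194]]
```

View pics/crop1.png

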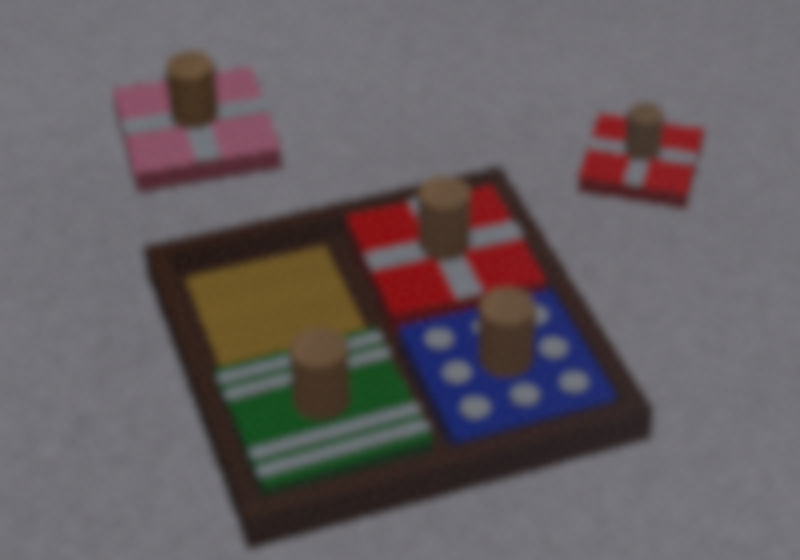

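The crop shows the tray's red tile (crop ~445,250) is clearly larger than the loose red one (~640,160). The pink one is at ~195,130, so the tray's red tile is the one. Next I'll move above it and refine with the wrist camera.

Request:
drive_tool([
  {"x":-49,"y":-33,"z":0},
  {"x":-98,"y":-66,"z":0},
  {"x":-147,"y":-99,"z":0},
  {"x":-196,"y":-132},
  {"x":-245,"y":-165},
  {"x":-294,"y":-198,"rz":-0.03},
  {"x":-343,"y":-231,"rz":-0.06},
  {"x":-370,"y":-280,"rz":-0.097},
  {"x":-396,"y":-330,"rz":-0.097,"fingers":-0.15},
  {"x":-423,"y":-380,"rz":-0.097,"fingers":-0.15},
  {"x":-450,"y":-430,"rz":-0.097,"fingers":-0.15},
  {"x":-476,"y":-480,"rz":-0.097,"fingers":-0.15},
  {"x":-503,"y":-530,"z":15,"rz":-0.097,"fingers":-0.15},
  {"x":-523,"y":-564,"z":30,"rz":-0.097,"fingers":-0.15},
  {"x":-523,"y":-564,"z":30,"rz":-0.097,"fingers":-0.15},
  {"x":-523,"y":-564,"z":30,"rz":-0.097,"fingers":-0.15},
], force=30)

```text
invalid input at $.moves[0]: expected keys x, y, z, rx, ry, rz, fingers
```

```bash
python3 - <<'E'
from h import *
from cell import sensors, vision
c=vision.read_camera("wrist"); cv2.imwrite("pics/w1.png",c["image"][:,:,::-1]); np.savez("pics/w1.npz",**c)
o=sensors.get_obs(); print(o["tool_pos"],o["tool_rot"],o["time_s"],o["grip_width"],(-c["R"].T@c["t"]).round(3))
print(measure(c))
E
```

```text
[0.18940972 0.62136736 0.2297192 ] [-1.79917224e+02  6.70425550e-03  1.63054193e+02] 0.15 0.08679971741963091 [0.125 0.641 0.383]
{'brass': (330.4, 632.3, 617.9, 110.3, 73.1)}
```

View pics/w1.png

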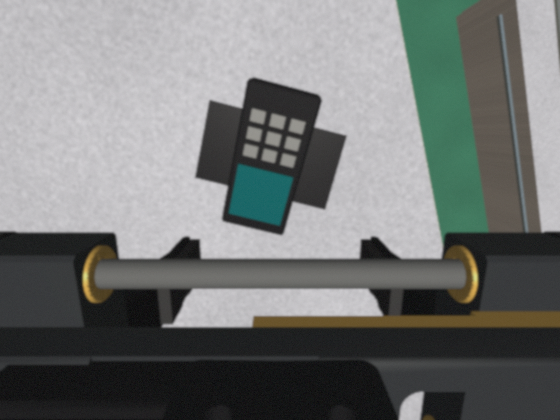

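The move was refused because every key is required, so nothing moved. The wrist picture shows a gadget at (270,155) and the fingers below row 235. The camera therefore sees the area on the tool's +x side, and I'll stop beyond the tray for the look.

Request:
drive_tool([
  {"x":-49,"y":-33,"z":0,"rx":0,"ry":0,"rz":0,"fingers":-0.15},
  {"x":-98,"y":-66,"z":0,"rx":0,"ry":0,"rz":0,"fingers":-0.15},
  {"x":-147,"y":-99,"z":0,"rx":0,"ry":0,"rz":0,"fingers":-0.15},
  {"x":-196,"y":-132,"z":0,"rx":0,"ry":0,"rz":0,"fingers":-0.15},
  {"x":-245,"y":-165,"z":0,"rx":0,"ry":0,"rz":0,"fingers":-0.15},
  {"x":-294,"y":-198,"z":0,"rx":0,"ry":0,"rz":-0.03,"fingers":-0.15},
  {"x":-343,"y":-231,"z":0,"rx":0,"ry":0,"rz":-0.06,"fingers":-0.15},
  {"x":-388,"y":-264,"z":0,"rx":0,"ry":0,"rz":-0.097,"fingers":-0.15},
  {"x":-433,"y":-298,"z":0,"rx":0,"ry":0,"rz":-0.097,"fingers":-0.15},
  {"x":-478,"y":-331,"z":0,"rx":0,"ry":0,"rz":-0.097,"fingers":-0.15},
  {"x":-523,"y":-365,"z":0,"rx":0,"ry":0,"rz":-0.097,"fingers":-0.15},
  {"x":-568,"y":-398,"z":0,"rx":0,"ry":0,"rz":-0.097,"fingers":-0.15},
  {"x":-613,"y":-431,"z":0,"rx":0,"ry":0,"rz":-0.097,"fingers":-0.15},
  {"x":-658,"y":-465,"z":0,"rx":0,"ry":0,"rz":-0.097,"fingers":-0.15},
  {"x":-702,"y":-498,"z":0,"rx":0,"ry":0,"rz":-0.097,"fingers":-0.15},
  {"x":-702,"y":-498,"z":0,"rx":0,"ry":0,"rz":-0.097,"fingers":-0.15},
  {"x":-702,"y":-498,"z":0,"rx":0,"ry":0,"rz":-0.097,"fingers":-0.15},
], force=30)

```text
time_s: 2.28
tool_pos: [0.7155, -0.0586, 0.2298]
tool_rot: [180.0, -0.1, 168.6]
force: [0.5, -0.0, 0.5]
grip_width: 0.0499
grasp_force: 0.0
```

```bash
python3 - <<'E'
from h import *
from cell import sensors, vision
c=vision.read_camera("wrist"); cv2.imwrite("pics/w2.png",c["image"][:,:,::-1]); np.savez("pics/w2.npz",**c)
o=sensors.get_obs(); print(o["tool_pos"],o["tool_rot"],o["time_s"],(-c["R"].T@c["t"]).round(3))
print(measure(c))
E
```

```text
[ 0.71551931 -0.05736622  0.23020997] [ 1.79921285e+02 -6.05227111e-02  1.68707624e+02] 2.325 [ 0.65  -0.046  0.383]
{'red': (552.6, -99.2, 23.1, 1.9, 78.6), 'green': (637.6, -15.5, 24.3, 26.4, 79.2), 'blue': (551.8, 3.7, 71.3, 47.4, 78.3), 'brass': (835.0, -94.2, 687.1, 154.2, 67.3)}
```

View pics/w2.png

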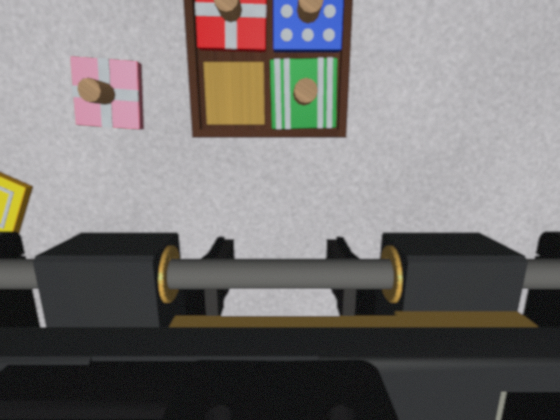

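The wrist view has the tray's +x edge at row 137 (corners 194 and 347). The red tile spans columns 196-267 with its near edge at row 50, and blue spans 273-343. Green is at (305,93) and brass at (235,93).

```bash
python3 - <<'E'
from h import *
c=np.load("pics/w2.npz")
P=lambda *p,z=.018:(rays(c,p,z)*1000)
q=P((194,137),(347,136)); print("corners",q.round(1))
d=(q[1]-q[0]); L=np.linalg.norm(d); e2=d/L; e1=np.array([e2[1],-e2[0]]); print(L,np.degrees(np.arctan2(*e2[::-1])))
e2=np.array([np.cos(np.radians(78.6)),np.sin(np.radians(78.6))]);e1=np.array([e2[1],-e2[0]])
ctr=q.mean(0)-87*e1; print("tray",ctr)
for n,a,b in (("red",-1,-1),("blue",-1,1),("brass",1,-1),("green",1,1)): print(n,(ctr+39*a*e1+39*b*e2).round(1))
r=P((196.5,50),(267,50),z=.02); print("redtile",(r.mean(0)-36*e1).round(1),np.linalg.norm(r[1]-r[0]))
r=P((273.5,50),(343,50),z=.02); print("bluetile",(r.mean(0)-36*e1).round(1),np.linalg.norm(r[1]-r[0]))
print("greenknob",P((305,91),z=.052))
E
```

```text
corners [[ 636.9 -140.9]
 [ 669.7   27.8]]
171.88539487512372 78.99455694321269
tray [568.0591854  -39.34712967]
red [522.1 -69.9]
blue [537.5   6.6]
brass [598.6 -85.3]
green [614.   -8.8]
redtile [523.5 -71.2] 73.98475840097434
bluetile [539.3   7.6] 72.97952556216255
greenknob [[616.99595545 -13.27962666]]
```

Request:
drive_tool([
  {"x":50,"y":-15,"z":20,"rx":0,"ry":0,"rz":0,"fingers":-0.15},
  {"x":100,"y":-30,"z":40,"rx":0,"ry":0,"rz":0,"fingers":-0.15},
  {"x":145,"y":-42,"z":70,"rx":0,"ry":0,"rz":0,"fingers":-0.15},
  {"x":186,"y":-51,"z":100,"rx":0,"ry":0,"rz":0,"fingers":-0.15},
  {"x":186,"y":-51,"z":135,"rx":0,"ry":0,"rz":0,"fingers":-0.15},
  {"x":186,"y":-51,"z":165,"rx":0,"ry":0,"rz":0,"fingers":-0.15},
  {"x":186,"y":-51,"z":185,"rx":0,"ry":0,"rz":0,"fingers":-0.15},
  {"x":186,"y":-51,"z":194,"rx":0,"ry":0,"rz":0,"fingers":-0.15},
  {"x":186,"y":-51,"z":194,"rx":0,"ry":0,"rz":0,"fingers":-0.15},
  {"x":186,"y":-51,"z":194,"rx":0,"ry":0,"rz":0,"fingers":1},
  {"x":186,"y":-51,"z":194,"rx":0,"ry":0,"rz":0,"fingers":1},
  {"x":186,"y":-51,"z":194,"rx":0,"ry":0,"rz":0,"fingers":1},
  {"x":186,"y":-51,"z":194,"rx":0,"ry":0,"rz":0,"fingers":1},
], force=25)

```text
time_s: 3.95
tool_pos: [0.5238, -0.0723, 0.037]
tool_rot: [180.0, 0.0, 168.6]
force: [-0.4, 0.3, 1.8]
grip_width: 0.0236
grasp_force: 25.0
```

Request:
drive_tool([
  {"x":-6,"y":0,"z":0,"rx":0,"ry":0,"rz":0,"fingers":1},
  {"x":-16,"y":0,"z":0,"rx":0,"ry":0,"rz":0,"fingers":1},
  {"x":-28,"y":0,"z":0,"rx":0,"ry":0,"rz":0,"fingers":1},
  {"x":-40,"y":0,"z":0,"rx":0,"ry":0,"rz":0,"fingers":1},
  {"x":-52,"y":0,"z":0,"rx":0,"ry":0,"rz":0,"fingers":1},
  {"x":-62,"y":0,"z":0,"rx":0,"ry":0,"rz":0,"fingers":1},
  {"x":-70,"y":0,"z":0,"rx":0,"ry":0,"rz":0,"fingers":1},
  {"x":-75,"y":0,"z":0,"rx":0,"ry":0,"rz":0,"fingers":1},
  {"x":-78,"y":0,"z":0,"rx":0,"ry":0,"rz":0,"fingers":1},
  {"x":-78,"y":0,"z":0,"rx":0,"ry":0,"rz":0,"fingers":1},
  {"x":-78,"y":0,"z":0,"rx":0,"ry":0,"rz":0,"fingers":1},
])

```text
time_s: 5.32
tool_pos: [0.599, -0.0878, 0.037]
tool_rot: [180.0, -0.1, 168.6]
force: [-4.9, -0.0, 6.9]
grip_width: 0.0236
grasp_force: 25.0
```

Request:
drive_tool([
  {"x":-1,"y":0,"z":0,"rx":0,"ry":0,"rz":0,"fingers":1},
  {"x":-2,"y":0,"z":0,"rx":0,"ry":0,"rz":0,"fingers":1},
  {"x":-2,"y":0,"z":0,"rx":0,"ry":0,"rz":0,"fingers":1},
])

```text
time_s: 5.7
tool_pos: [0.6006, -0.0881, 0.037]
tool_rot: [180.0, -0.2, 168.6]
force: [-5.0, 1.2, 6.8]
grip_width: 0.0234
grasp_force: 25.0
```

```bash
python3 - <<'E'
from h import *
from cell import vision
im=np.vstack([cv2.resize(vision.read_camera(n)["image"][y:y+110,x:x+200,::-1],None,fx=2.7,fy=2.7,interpolation=2) for n,x,y in (("scene",170,170),("side",160,165))])
cv2.imwrite("pics/c2.png",im)
E
```

```text
(no output)
```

View pics/c2.png

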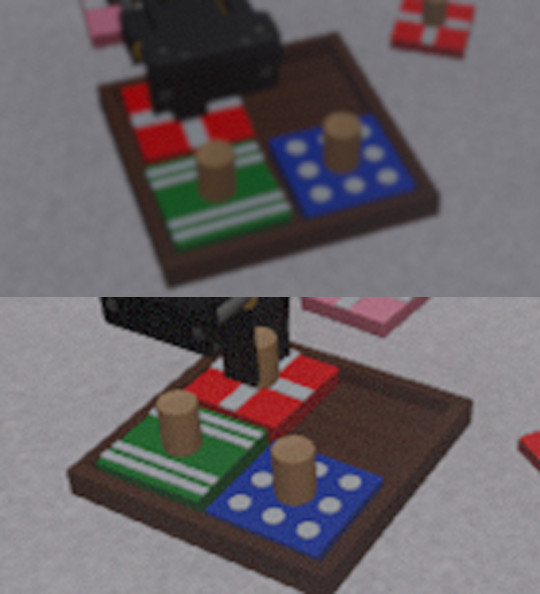

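Scene (top) and side (bottom) crops show red flat in the former brass corner, in line with green and clear of blue. Its old place is empty. I'll release and go to blue.

Request:
drive_tool([
  {"x":0,"y":0,"z":0,"rx":0,"ry":0,"rz":0,"fingers":-0.15},
  {"x":0,"y":0,"z":0,"rx":0,"ry":0,"rz":0,"fingers":-0.15},
  {"x":0,"y":0,"z":0,"rx":0,"ry":0,"rz":0,"fingers":-0.15},
  {"x":0,"y":0,"z":-25,"rx":0,"ry":0,"rz":0,"fingers":-0.15},
  {"x":0,"y":0,"z":-55,"rx":0,"ry":0,"rz":0,"fingers":-0.15},
  {"x":0,"y":0,"z":-60,"rx":0,"ry":0,"rz":0,"fingers":-0.15},
  {"x":25,"y":25,"z":-60,"rx":0,"ry":0,"rz":0,"fingers":-0.15},
  {"x":55,"y":55,"z":-60,"rx":0,"ry":0,"rz":0,"fingers":-0.15},
  {"x":79,"y":81,"z":-60,"rx":0,"ry":0,"rz":0,"fingers":-0.15},
  {"x":79,"y":81,"z":-60,"rx":0,"ry":0,"rz":0,"fingers":-0.15},
  {"x":79,"y":81,"z":-35,"rx":0,"ry":0,"rz":0,"fingers":-0.15},
  {"x":79,"y":81,"z":-10,"rx":0,"ry":0,"rz":0,"fingers":-0.15},
  {"x":79,"y":81,"z":0,"rx":0,"ry":0,"rz":0,"fingers":-0.15},
  {"x":79,"y":81,"z":0,"rx":0,"ry":0,"rz":0,"fingers":-0.15},
  {"x":79,"y":81,"z":0,"rx":0,"ry":0,"rz":0,"fingers":1},
  {"x":79,"y":81,"z":0,"rx":0,"ry":0,"rz":0,"fingers":1},
  {"x":79,"y":81,"z":0,"rx":0,"ry":0,"rz":0,"fingers":1},
  {"x":79,"y":81,"z":0,"rx":0,"ry":0,"rz":0,"fingers":1},
])

```text
time_s: 8.05
tool_pos: [0.5408, 0.0067, 0.0371]
tool_rot: [180.0, 0.0, 168.6]
force: [-0.7, -0.7, 1.8]
grip_width: 0.0235
grasp_force: 25.0
```

Request:
drive_tool([
  {"x":0,"y":-6,"z":0,"rx":0,"ry":0,"rz":0,"fingers":1},
  {"x":0,"y":-16,"z":0,"rx":0,"ry":0,"rz":0,"fingers":1},
  {"x":1,"y":-28,"z":0,"rx":0,"ry":0,"rz":0,"fingers":1},
  {"x":1,"y":-40,"z":0,"rx":0,"ry":0,"rz":0,"fingers":1},
  {"x":1,"y":-52,"z":0,"rx":0,"ry":0,"rz":0,"fingers":1},
  {"x":1,"y":-62,"z":0,"rx":0,"ry":0,"rz":0,"fingers":1},
  {"x":1,"y":-70,"z":0,"rx":0,"ry":0,"rz":0,"fingers":1},
  {"x":1,"y":-75,"z":0,"rx":0,"ry":0,"rz":0,"fingers":1},
  {"x":1,"y":-78,"z":0,"rx":0,"ry":0,"rz":0,"fingers":1},
  {"x":1,"y":-78,"z":0,"rx":0,"ry":0,"rz":0,"fingers":1},
  {"x":1,"y":-78,"z":0,"rx":0,"ry":0,"rz":0,"fingers":1},
])

```text
time_s: 9.43
tool_pos: [0.5242, -0.0704, 0.0371]
tool_rot: [180.0, 0.0, 168.6]
force: [1.1, 3.5, 6.5]
grip_width: 0.0233
grasp_force: 25.0
```

Request:
drive_tool([
  {"x":1,"y":0,"z":0,"rx":0,"ry":0,"rz":0,"fingers":-0.15},
  {"x":0,"y":0,"z":0,"rx":0,"ry":0,"rz":0,"fingers":-0.15},
  {"x":0,"y":0,"z":0,"rx":0,"ry":0,"rz":0,"fingers":-0.15},
  {"x":0,"y":0,"z":-25,"rx":0,"ry":0,"rz":0,"fingers":-0.15},
  {"x":0,"y":0,"z":-60,"rx":0,"ry":0,"rz":0,"fingers":-0.15},
  {"x":-20,"y":0,"z":-100,"rx":0,"ry":0,"rz":0,"fingers":-0.15},
  {"x":-60,"y":10,"z":-140,"rx":0,"ry":0,"rz":0,"fingers":-0.15},
  {"x":-105,"y":25,"z":-175,"rx":0,"ry":0,"rz":0,"fingers":-0.15},
  {"x":-150,"y":40,"z":-195,"rx":0,"ry":0,"rz":0,"fingers":-0.15},
  {"x":-175,"y":45,"z":-210,"rx":0,"ry":0,"rz":0,"fingers":-0.15},
  {"x":-175,"y":45,"z":-210,"rx":0,"ry":0,"rz":0,"fingers":-0.15},
  {"x":-175,"y":45,"z":-210,"rx":0,"ry":0,"rz":0,"fingers":-0.15},
])

```text
time_s: 10.92
tool_pos: [0.7031, -0.0607, 0.2454]
tool_rot: [-180.0, -0.1, 168.5]
force: [-1.2, -0.8, -0.4]
grip_width: 0.0501
grasp_force: 0.0
```

```bash
python3 - <<'E'
from h import *
from cell import vision
w=vision.read_camera("wrist"); s=vision.read_camera("side"); print(measure(w,(150,0,400,180)))
np.savez("pics/w3.npz",**w)
im=np.vstack([cv2.resize(a[:,:,::-1],(600,b),interpolation=2) for a,b in ((w["image"][:160,150:390],350),(s["image"][165:275,160:360],240))])
cv2.imwrite("pics/c3.png",im)
E
```

```text
{'green': (637.0, -15.9, 24.5, 26.0, 79.3), 'blue': (526.8, -70.9, 70.9, 62.6, 78.6)}
```

View pics/c3.png

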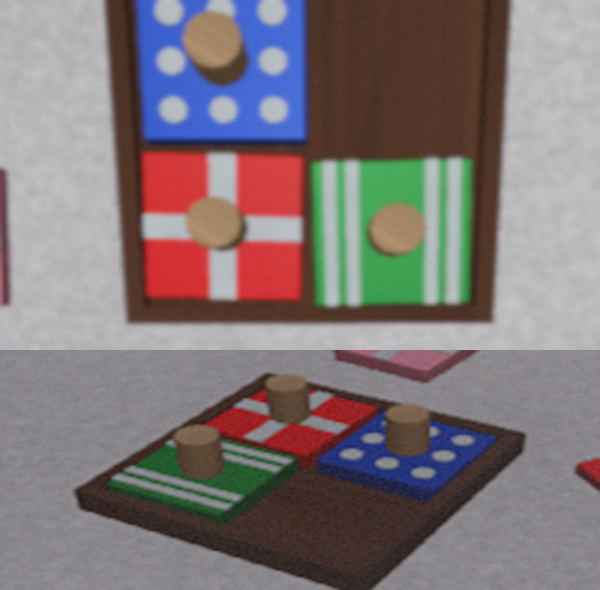

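The picture shows red seated in the corner (crop 222,225), blue flat in red's old place (220,70) and green unmoved (392,230). The gripper is clear, so I'll hand the job in.

```bash
python3 -c "
from cell import workorder
print(workorder.sign_off())"
```

```text
the job is handed in; nothing more can be done
None
```

The red tile now sits in the brass-floored corner and the blue tile in red's old place, with green unmoved and the gripper clear; I handed the job in at about 11 s of the 42 s allowed, and no verdict came back.

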